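# Open the packet dispenser by its hidden catch

## Robot

A 6-joint arm with a two-finger parallel gripper is mounted at the origin on a cart in front of the work surface, level with it; the furniture and walls round the work are solid. World frame = base frame: x ahead of the robot, y to its left, z up, the work surface at z = 0. Lengths are in mm, angles in rad, forces in N, time in s.
With the tool pointing down it reaches from about 300 to 775 mm from the base axis. Payload 14.6 kg.
Tool frame: the origin (TCP) lies between the finger pads; the fingertips stand 17 mm ahead of it and the grasp point (between the pads) lies 2 mm behind it (ctrl.tcp_to_tips is the distance from the TCP to the fingertips, in mm); z points along the fingers, y is the direction in which the jaws open and shut (so a half turn about z gives the same grasp; the last joint's range is limited). The gripper opens to 94 mm and grips with 3 to 60 N. Pads are 16 mm wide; open, the fingers measure 119 mm over their backs; the gripper's body (75 mm by 177 mm) begins 78 mm behind the grasp point.
Start: joints at [1.225, 0.3, 1.521, -0, 1.321, -0.067], TCP at [151.359, 528.753, 222.446] pointing down, gripper open.
Joint ranges: [-3.03, 3.03], [-0.79, 2.21], [0.23, 2.52], [-1.04, 4.18], [0, 3.07], [-2.55, 2.55]. Speed limits (rad/s): [2.22, 2.22, 2.57, 3.14, 3.14, 3.14].

## Interface

Orientations are given as a 3x3 rotation matrix whose columns are the frame's x, y, z axes.
In Python, from cell import ctrl, vision, workorder gives the robot as it stands. The module is installed in compiled form; this text tells all that it offers.
- The arm moves only by the tool arm_command, never from a script. Its argument "deltas" is a list of rows, each an object with "travel": the shift along the tool's x, y, z in cm, a list of three; "twist": the turn about the tool's z in degrees; "fingers": the gripper's target within -1 to 1 (shut at 1, half-way at 0, fully open at -1). A call has 1 to 20 rows; each row is the pose to reach, as a shift and turn from the pose measured when the call began, along the tool's axes at that moment; what a row does not reach only later rows make up. A row lasts 1/8 s, in which the tool goes at most 62.5 mm and 10.7 degrees, less where a joint would pass 70% of its speed; a pose out of reach is approached as far as the arm can. A call with a gripper value outside its range is refused whole. The fingers move at their own pace and stop on an object; "grip_force" is the grip in N (left out, the last holds). Time passes only in rows, so rows that repeat a pose let the fingers close. It gives the time, the measured TCP pose, the force and the opening at its end, in the units of the state.
- ctrl.sense(): the state, without advancing time (a new reading comes with each control period).
- vision.camera(name): name is "scene" or "top" or "wrist"; returns the picture (420x560x3 uint8, blue, green, red); there is no depth.
- vision.camera_model(name): a dict with "fx", "fy", "cx", "cy" (pixels), "eye" and "attitude" of the camera in the world. Camera axes: x right, y down, z forward; pixel columns grow to the right and rows downward; lengths in mm; the calibration is good to about 2 mm. A picture is of the moment at which its call begins: read the wrist's pose just before it. camera_model takes no time and is no camera call; for the wrist camera it gives the pose at the moment of the call.
- workorder.close_job(): hands the job in, once; it reports no verdict.
The state is a dict: "clock": time; "q": joint angles; "qvel": joint speeds; "tau": joint torques, N m; "tool_pos": TCP position; "orientation": TCP orientation; "contact_force": force on the tool from outside, world axes, zero at the start; "wrist_torque": the same for the moment, N m; "width": finger opening in mm.
Only numpy, scipy, OpenCV 4.12 (cv2) and the standard library are available. Lean on these libraries where they do the work, as an engineer would, in place of code of your own. Each camera call takes 0.05 s, during which the arm holds its last target.

## Task

Open the black counter-top packet dispenser for refilling. One of the four matching square plates in the flat steel rail in front of its flap is the hidden staff catch, the other three are fixed blanks: feel along them with closed fingertips, press in the one that gives until the flap springs half open, then push the flap over lightly with the fingers until it falls back against its stop and stays there. Do not pinch or lift anything, and leave the loose packet, the steel cup and the small bowl beside the dispenser where they are.

Things in the scene. Friction and masses are not known exactly. Their poses are not given: they have to be found in the camera images.
- dispenser: fixed box, black plastic with a flat brushed-steel top, 190 (x) x 250 (y) x 100 mm high. Origin: centre of its underside, on the worktop; x points to its back, y to its left, z up; its front, with the low mouth where a packet shows, faces -x. The front 64 mm of the top is the rail (from x = -95 to -31 mm) with four square 46 mm openings, each filled by a steel plate. Behind the rail lies the flap. Fixed in place: it cannot be pushed away.
- place_1 (a point): centre of the top face of plate 1 of 4, at x = -63, y = -84, z = 98.5 mm in the dispenser's frame. All plates are 44 x 44 mm and look alike, their top 1.5 mm below the rail's. Any one of the four may be the catch (it changes from run to run); the other three are rigid.
- place_2 (a point): centre of the top face of plate 2 of 4, at x = -63, y = -28, z = 98.5 mm in the dispenser's frame. All plates are 44 x 44 mm and look alike, their top 1.5 mm below the rail's. Any one of the four may be the catch (it changes from run to run); the other three are rigid.
- place_3 (a point): centre of the top face of plate 3 of 4, at x = -63, y = 28, z = 98.5 mm in the dispenser's frame. All plates are 44 x 44 mm and look alike, their top 1.5 mm below the rail's. Any one of the four may be the catch (it changes from run to run); the other three are rigid.
- place_4 (a point): centre of the top face of plate 4 of 4, at x = -63, y = 84, z = 98.5 mm in the dispenser's frame. All plates are 44 x 44 mm and look alike, their top 1.5 mm below the rail's. Any one of the four may be the catch (it changes from run to run); the other three are rigid.
- catch (a joint): how far the catch plate, whichever it is, is pressed in (m): 0 at rest, 0.005 fully in. It moves straight down against a spring of 1.2 N at rest and 5.2 N fully in, and returns when let go. At about 0.003 (3.6 N) it draws the bolt and the flap is released. Because the plate sinks below the rail, the pressing fingertips must be wholly within the 46 mm opening.
- flap (a joint): opening angle of the flap (rad): 0 shut and latched. Once released, a damped spring lifts it to about 1.05 within some 1.5 s and leaves it there; from there it swings freely: gravity brings it back to 1.05 until it is pushed past upright (1.57), and beyond that it falls back to its stop at 1.92 and stays. It takes under 1 N at the edge.
- flap_edge (a point): middle of the flap's free (front) edge, on its upper face. The flap is a smooth steel plate 225 mm wide (y), 3 mm thick; the edge swings up and back, 108 mm from the hinge: z = 100 mm shut, 194 at 1.05 rad, 208 upright. A vertical finger pushing the flap back meets this edge first; keep the gripper's body above it. A small latch tongue stands 12 mm out of the underside at the right end (y = -98 mm).
- flap_hinge (a point): middle of the flap's hinge axis, which runs along the dispenser's y at x = +79, z = 100 mm in the dispenser's frame, at the back of the top. It is 142 mm behind the row of plates.
- refill_packet: loose flat packet, 80 x 188 x 11 mm, to be left alone, on the worktop to the right of the dispenser (its -y side). Origin: centre of its underside.
- cup: loose steel cup, 71 mm across, 74 mm high, to be left alone, left of the dispenser's front. Origin: centre of its underside.
- dip_bowl: loose small sauce bowl, 76 mm across, 30 mm high, to be left alone, left of the dispenser's back. Origin: centre of its underside.

How it is judged:
By the outcome, as a careful person would: the job done as asked, in the order asked, and still so for the second after the job is handed in, with the robot touching nothing.
It also fails if it takes over 48 s, if anything falls off the work surface, if the arm or the gripper's body presses on something with over 40 N, if the wrist force passes 120 N, or if a joint passes its speed limit or range.

## Working session

There is one attempt and no reset: what is moved stays moved. The work goes in short steps, Python scripts to look and compute and a tool call to move; the robot and the scene stay as the last step left them, time stands still between calls to the robot, and variables do not carry over. Pictures are saved under pics/ and viewed, and the job is handed in when it is done.

Besides the shell and the picture viewer there is one more tool, called after "Request:" as name(argument=value, ...) on one line, values as JSON. arm_command: Moves the arm, as the interface text tells. Its arguments: {"type":"object","properties":{"deltas":{"type":"array"},"grip_force":{"type":"number"}},"required":["deltas"]}

```bash
mkdir -p pics; python3 - <<'E'
from cell import ctrl, vision
import cv2
s=ctrl.sense(); print(s, ctrl.tcp_to_tips)
for n in("scene","top"):
    cv2.imwrite(f"pics/{n}0.png",vision.camera(n)); print(n,vision.camera_model(n))
E
```

```text
{'clock': 0.0, 'q': array([ 1.22539849e+00,  3.00478520e-01,  1.52159480e+00, -6.39922842e-06,
        1.32071456e+00, -6.65814878e-02]), 'qvel': array([ 0.00132917,  0.00029244, -0.00079708, -0.00046063, -0.00057905,
       -0.00085171]), 'tau': array([-2.14758670e-04, -5.31811917e+01, -3.52731693e+01,  7.06837233e-02,
        2.44475668e-02, -1.32250907e-04]), 'tool_pos': array([151.27860024, 528.52316959, 221.8764525 ]), 'orientation': array([[-9.61382297e-01,  2.75216133e-01, -3.98835139e-04],
       [ 2.75216412e-01,  9.61381640e-01, -1.12673674e-03],
       [ 7.33366522e-05, -1.19299073e-03, -9.99999286e-01]]), 'contact_force': array([0.29979535, 0.27949287, 0.65308338]), 'wrist_torque': array([-0.00995161, -0.01362105,  0.02555848]), 'width': 94.06118282521658} 17.0
scene {'fx': 429.3043196365482, 'fy': 429.3043196365482, 'cx': 286.85952748812576, 'cy': 208.2405830403406, 'eye': array([-162.39257593, -679.89968022,  701.79107142]), 'attitude': array([[ 0.71826212, -0.36384362,  0.59305763],
       [-0.69556721, -0.35478309,  0.62475212],
       [-0.01690526, -0.86124722, -0.50790494]])}
top {'fx': 387.78872505835216, 'fy': 387.78872505835216, 'cx': 274.14500957071755, 'cy': 208.63510893504446, 'eye': array([ 460.55619199,   40.81203415, 1061.77376708]), 'attitude': array([[-0.00314154, -0.99735161,  0.07266289],
       [-0.99999184,  0.00294879, -0.00275987],
       [ 0.00253829, -0.07267097, -0.99735274]])}
```

View pics/top0.png

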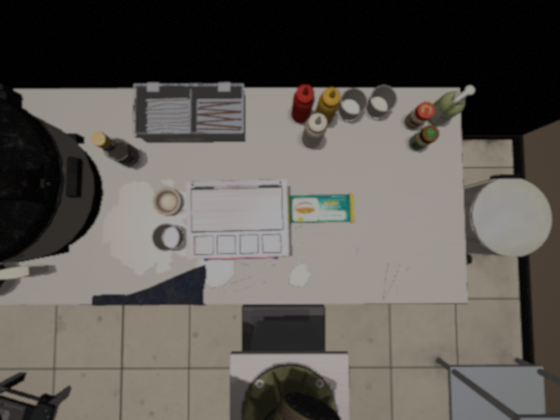

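View pics/scene0.png

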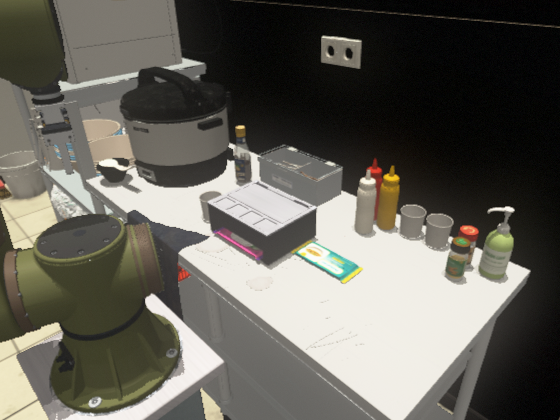

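The top view shows the four plates at about (204,244), (227,244), (249,243) and (271,243). The cup is at (169,237), the bowl at (168,202) and the packet at (322,208). Next I measure the plates more precisely.

```bash
cat > h.py <<'E'
import numpy as np
def ray(m,uv,z):
    d=m['attitude']@np.array([(uv[0]-m['cx'])/m['fx'],(uv[1]-m['cy'])/m['fy'],1.])
    return m['eye']+d*(z-m['eye'][2])/d[2]
def proj(m,p):
    c=m['attitude'].T@(np.array(p)-m['eye']); return np.array([m['cx']+m['fx']*c[0]/c[2],m['cy']+m['fy']*c[1]/c[2]])
E
python3 - <<'E'
import cv2,numpy as np
from cell import vision
from h import *
im=cv2.imread('pics/top0.png');m=vision.camera_model('top')
x0,y0=180,170
c=im[y0:265,x0:300]
cv2.imwrite('pics/crop0.png',cv2.resize(c,None,fx=6,fy=6,interpolation=cv2.INTER_CUBIC))
g=cv2.cvtColor(cv2.resize(c,None,fx=4,fy=4,interpolation=cv2.INTER_CUBIC),cv2.COLOR_BGR2GRAY)
b=cv2.adaptiveThreshold(g,255,cv2.ADAPTIVE_THRESH_MEAN_C,cv2.THRESH_BINARY,41,4)
cs,_=cv2.findContours(b,cv2.RETR_CCOMP,cv2.CHAIN_APPROX_NONE)
for k in cs:
    a=cv2.contourArea(k)
    if 2500<a:
        (cx,cy),wh,an=cv2.minAreaRect(k); uv=((cx+.5)/4-.5+x0,(cy+.5)/4-.5+y0)
        print(a,np.round(wh,1),round(an,1),np.round(uv,2),ray(m,uv,98.5).round(1))
E
```

```text
3893.5 [65. 66.] 90.0 [226.12 244.  ] [443.4 157.2  98.5]
4006.5 [65. 69.] 90.0 [271.   242.75] [446.1  46.2  98.5]
56602.5 [164.1 361.4] 88.5 [236.47 208.93] [530.3 132.   98.5]
170083.0 [379. 479.] 90.0 [239.5 217. ] [510.1 124.3  98.5]
3647.0 [ 16.2 306.2] 88.6 [240.88 258.26] [408.2 120.6  98.5]
6325.5 [83. 80.] 0.0 [225.75 244.12] [443.1 158.1  98.5]
6490.5 [82.3 85.1] 87.9 [271.4  243.15] [445.1  45.2  98.5]
69364.0 [189.8 376.4] 88.4 [236.15 208.35] [531.7 132.7  98.5]
```

View pics/crop0.png

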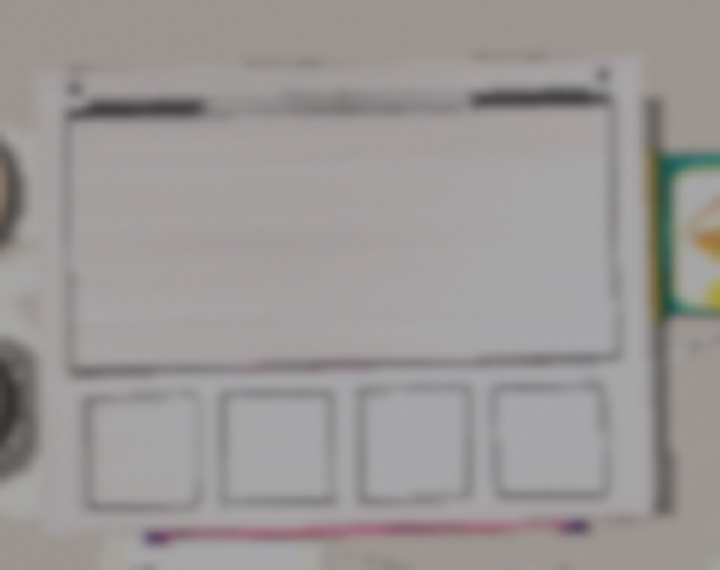

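```bash
cat >> h.py <<'E'
def move(s,target,):
    d=s['orientation'].T@(np.array(target)-s['tool_pos']); return (d/10).round(2)
E
python3 - <<'E'
from cell import ctrl,vision
from h import *
import cv2
m=vision.camera_model('top');s=ctrl.sense()
# order plate1..4
P=[ray(m,((u+.5)/6-.5+180,(v+.5)/6-.5+170),98.5) for u,v in((550,440),(415,444),(278,446),(143,450))]
P=np.array(P);print(P.round(1))
# outer hole corners of rail/flap for a second check; fit rigid
L=np.array([[-63,y] for y in(-84,-28,28,84)],float)
a=P[3]-P[0];yaw=np.arctan2(-a[0],a[1])
R=np.array([[np.cos(yaw),-np.sin(yaw)],[np.sin(yaw),np.cos(yaw)]])
o=P[:,:2].mean(0)-R@np.array([-63,0]);print('yaw',np.degrees(yaw),'o',o.round(1))
fit=(L@R.T+o);print(fit.round(1))
# scene check
ms=vision.camera_model('scene');im=cv2.imread('pics/scene0.png')
for f in fit: cv2.circle(im,tuple(int(round(t)) for t in proj(ms,[*f,98.5])),1,(0,0,255),-1)
for c in((-95,125),(-95,-125),(95,-125),(95,125)):
    cv2.circle(im,tuple(int(round(t)) for t in proj(ms,[*(R@np.array(c)+o),100])),1,(0,255,0),-1)
cv2.imwrite('pics/chk.png',cv2.resize(im[170:270,190:340],None,fx=5,fy=5))
for t in((300,330,222),(*fit[3],180)): print(t,move(s,t))
E
```

```text
[[445.7  45.6  98.5]
 [444.2 101.2  98.5]
 [443.6 157.7  98.5]
 [442.1 213.3  98.5]]
yaw 1.2199754100085418 o [506.9 130.8]
[[445.7  45.5]
 [444.5 101.5]
 [443.3 157.5]
 [442.1 213.4]]
(300, 330, 222) [-1.976e+01 -1.499e+01  1.000e-02]
(np.float64(442.1241222889033), np.float64(213.4443774856177), 180) [-36.63 -22.28   4.22]
```

View pics/chk.png

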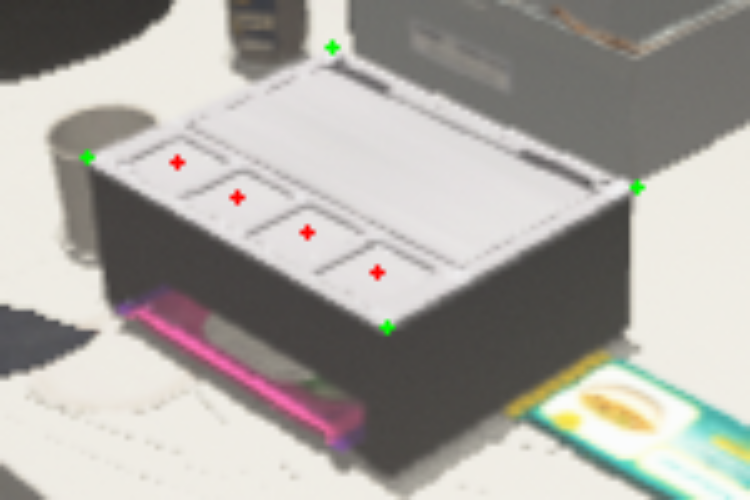

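Request:
arm_command(deltas=[{"travel": [-5, -3.7, 0], "twist": -5, "fingers": 1}, {"travel": [-10, -7.5, 0], "twist": -10, "fingers": 1}, {"travel": [-15, -11.2, 0], "twist": -15, "fingers": 1}, {"travel": [-19.7, -15, 0], "twist": -17.2, "fingers": 1}, {"travel": [-24, -17, 1], "twist": -17.2, "fingers": 1}, {"travel": [-28.5, -19, 2], "twist": -17.2, "fingers": 1}, {"travel": [-32.5, -20.6, 3], "twist": -17.2, "fingers": 1}, {"travel": [-36.6, -22.3, 4.2], "twist": -17.2, "fingers": 1}, {"travel": [-36.6, -22.3, 5.2], "twist": -17.2, "fingers": 1}, {"travel": [-36.6, -22.3, 6.2], "twist": -17.2, "fingers": 1}, {"travel": [-36.6, -22.3, 7.2], "twist": -17.2, "fingers": 1}, {"travel": [-36.6, -22.3, 7.2], "twist": -17.2, "fingers": 1}], grip_force=10)

```text
clock: 1.6
tool_pos: [441.0, 213.8, 149.6]
orientation: [[-1.0, -0.022, -0.001], [-0.022, 1.0, -0.001], [0.001, -0.001, -1.0]]
contact_force: [-0.5, 0.0, -0.3]
width: 0.1
```

```bash
python3 - <<'E'
from cell import ctrl,vision
from h import *
import cv2
m=vision.camera_model('wrist');im=vision.camera('wrist')
print(m['eye'],m['attitude'].round(2))
s=ctrl.sense();print(s['tool_pos'],s['contact_force'],s['orientation'].round(3))
f=[[445.7,45.5],[444.5,101.5],[443.3,157.5],[442.1,213.4]]
im0=im.copy()
for p in f: cv2.circle(im,tuple(int(round(t)) for t in proj(m,[*p,98.5])),2,(0,0,255),-1)
cv2.imwrite('pics/w1.png',im)
cv2.imwrite('pics/s1.png',vision.camera('scene'))
E
```

```text
[360.89041242 212.65283081 311.53503756] [[-0.02  0.96  0.27]
 [ 1.    0.02  0.  ]
 [-0.    0.27 -0.96]]
[441.34509436 213.81846872 150.11029208] [-0.09998662  0.44649789  0.82227092] [[-1.    -0.022 -0.001]
 [-0.022  1.    -0.001]
 [ 0.001 -0.001 -1.   ]]
```

View pics/w1.png

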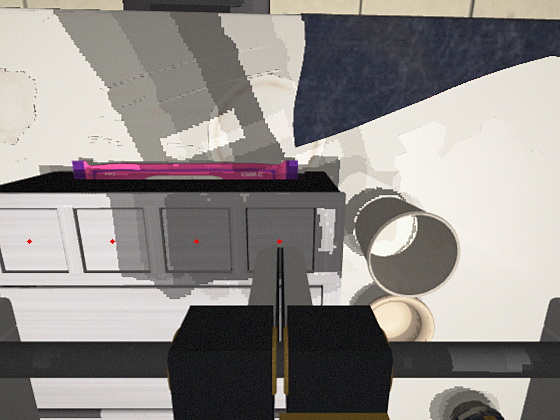

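View pics/s1.png

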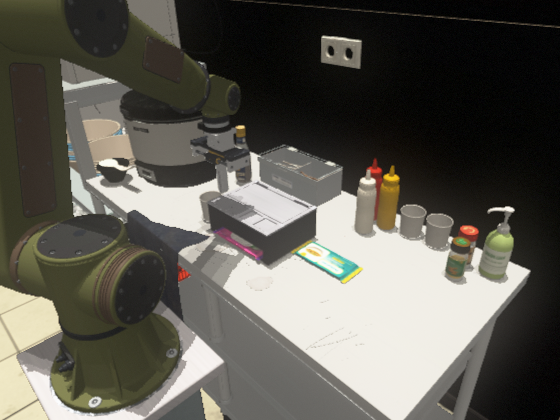

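Request:
arm_command(deltas=[{"travel": [0, 0, 1.5], "twist": 0, "fingers": 1}, {"travel": [0, 0, 2.8], "twist": 0, "fingers": 1}, {"travel": [0, 0, 3.2], "twist": 0, "fingers": 1}, {"travel": [0, 0, 3.35], "twist": 0, "fingers": 1}, {"travel": [0, 0, 3.5], "twist": 0, "fingers": 1}, {"travel": [0, 0, 3.5], "twist": 0, "fingers": 1}])

```text
clock: 2.45
tool_pos: [441.8, 213.8, 115.8]
orientation: [[-1.0, -0.022, 0.001], [-0.022, 1.0, -0.001], [-0.001, -0.001, -1.0]]
contact_force: [-0.5, 0.5, 2.4]
width: 0.4
```

Request:
arm_command(deltas=[{"travel": [0, 0, 0.1], "twist": 0, "fingers": 1}, {"travel": [0, 0, 0.2], "twist": 0, "fingers": 1}, {"travel": [0, 0, 0.2], "twist": 0, "fingers": 1}])

```text
clock: 2.82
tool_pos: [441.9, 213.9, 115.6]
orientation: [[-1.0, -0.022, 0.001], [-0.022, 1.0, -0.0], [-0.001, -0.0, -1.0]]
contact_force: [-9.4, -4.7, 23.9]
width: 0.7
```

Plate 4 is rigid: 24 N for no travel. On to plate 3.

Request:
arm_command(deltas=[{"travel": [0, 0, -0.7], "twist": 0, "fingers": 1}, {"travel": [0, 0, -1.5], "twist": 0, "fingers": 1}, {"travel": [0, -2.8, -1.5], "twist": 0, "fingers": 1}, {"travel": [0, -5.6, -1.5], "twist": 0, "fingers": 1}, {"travel": [0, -5.6, -0.8], "twist": 0, "fingers": 1}, {"travel": [0, -5.6, -0.2], "twist": 0, "fingers": 1}, {"travel": [0, -5.6, -0.1], "twist": 0, "fingers": 1}, {"travel": [0, -5.6, 0.05], "twist": 0, "fingers": 1}, {"travel": [0, -5.6, 0.15], "twist": 0, "fingers": 1}, {"travel": [0, -5.6, 0.15], "twist": 0, "fingers": 1}])

```text
clock: 4.08
tool_pos: [443.2, 158.5, 115.6]
orientation: [[-1.0, -0.023, 0.002], [-0.023, 1.0, 0.0], [-0.002, -0.0, -1.0]]
contact_force: [-9.9, -1.1, 21.8]
width: 0.9
```

Plate 3 is rigid too. Next is plate 2.

Request:
arm_command(deltas=[{"travel": [0, 0, -0.7], "twist": 0, "fingers": 1}, {"travel": [0, 0, -1.5], "twist": 0, "fingers": 1}, {"travel": [0, -2.8, -1.5], "twist": 0, "fingers": 1}, {"travel": [0, -5.6, -1.5], "twist": 0, "fingers": 1}, {"travel": [0, -5.6, -0.8], "twist": 0, "fingers": 1}, {"travel": [0, -5.6, -0.2], "twist": 0, "fingers": 1}, {"travel": [0, -5.6, -0.1], "twist": 0, "fingers": 1}, {"travel": [0, -5.6, 0.05], "twist": 0, "fingers": 1}, {"travel": [0, -5.6, 0.15], "twist": 0, "fingers": 1}, {"travel": [0, -5.6, 0.15], "twist": 0, "fingers": 1}])

```text
clock: 5.32
tool_pos: [444.5, 103.1, 115.6]
orientation: [[-1.0, -0.024, 0.002], [-0.024, 1.0, 0.0], [-0.002, 0.0, -1.0]]
contact_force: [-10.8, -0.1, 23.3]
width: 0.4
```

Plate 2 is rigid as well, which leaves plate 1.

Request:
arm_command(deltas=[{"travel": [0, 0, -0.7], "twist": 0, "fingers": 1}, {"travel": [0, 0, -1.5], "twist": 0, "fingers": 1}, {"travel": [0, -2.8, -1.5], "twist": 0, "fingers": 1}, {"travel": [0, -5.7, -1.5], "twist": 0, "fingers": 1}, {"travel": [0, -5.7, -0.8], "twist": 0, "fingers": 1}, {"travel": [0, -5.7, -0.2], "twist": 0, "fingers": 1}, {"travel": [0, -5.7, -0.1], "twist": 0, "fingers": 1}, {"travel": [0, -5.7, 0.05], "twist": 0, "fingers": 1}, {"travel": [0, -5.7, 0.15], "twist": 0, "fingers": 1}, {"travel": [0, -5.7, 0.15], "twist": 0, "fingers": 1}])

```text
clock: 6.58
tool_pos: [445.9, 46.3, 114.2]
orientation: [[-1.0, -0.024, 0.003], [-0.024, 1.0, 0.001], [-0.003, 0.0, -1.0]]
contact_force: [-0.1, 0.5, 2.3]
width: 0.4
```

Plate 1 gives: 1.4 mm in at 2.3 N. I press it further.

Request:
arm_command(deltas=[{"travel": [0, 0, 0.1], "twist": 0, "fingers": 1}, {"travel": [0, 0, 0.2], "twist": 0, "fingers": 1}, {"travel": [0, 0, 0.27], "twist": 0, "fingers": 1}, {"travel": [0, 0, 0.27], "twist": 0, "fingers": 1}, {"travel": [0, 0, 0.27], "twist": 0, "fingers": 1}])

```text
clock: 7.2
tool_pos: [446.0, 46.3, 111.6]
orientation: [[-1.0, -0.024, 0.003], [-0.024, 1.0, 0.0], [-0.003, 0.0, -1.0]]
contact_force: [-1.1, 1.1, 4.1]
width: 0.3
```

```bash
python3 - <<'E'
from cell import ctrl,vision
import cv2
cv2.imwrite('pics/s2.png',vision.camera('scene')[150:290,150:370])
s=ctrl.sense();print(s['tool_pos'],s['contact_force'])
E
```

```text
[445.99917286  46.28070598 111.59690012] [-1.39130118 -0.20641024  4.19428927]
```

View pics/s2.png

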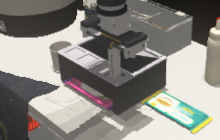

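The flap appears to be rising in the scene view. I hold while it springs up, then look again.

Request:
arm_command(deltas=[{"travel": [0, 0, 0], "twist": 0, "fingers": 1}, {"travel": [0, 0, 0], "twist": 0, "fingers": 1}, {"travel": [0, 0, 0], "twist": 0, "fingers": 1}, {"travel": [0, 0, 0], "twist": 0, "fingers": 1}, {"travel": [0, 0, 0], "twist": 0, "fingers": 1}, {"travel": [0, 0, 0], "twist": 0, "fingers": 1}, {"travel": [0, 0, 0], "twist": 0, "fingers": 1}, {"travel": [0, 0, 0], "twist": 0, "fingers": 1}, {"travel": [0, 0, 0], "twist": 0, "fingers": 1}, {"travel": [0, 0, 0], "twist": 0, "fingers": 1}, {"travel": [0, 0, 0], "twist": 0, "fingers": 1}, {"travel": [0, 0, 0], "twist": 0, "fingers": 1}])

```text
clock: 8.75
tool_pos: [446.0, 46.3, 111.6]
orientation: [[-1.0, -0.024, 0.003], [-0.024, 1.0, 0.0], [-0.003, 0.0, -1.0]]
contact_force: [-1.6, 0.6, 3.6]
width: 1.0
```

```bash
python3 - <<'E'
from cell import ctrl,vision
import cv2
cv2.imwrite('pics/s3.png',cv2.resize(vision.camera('scene')[150:290,150:370],None,fx=3,fy=3))
cv2.imwrite('pics/t3.png',cv2.resize(vision.camera('top')[150:290,150:370],None,fx=3,fy=3))
s=ctrl.sense();print(s['tool_pos'],s['contact_force'])
E
```

```text
[445.98883775  46.27604338 111.59168333] [-1.42105491  1.33476732  3.70260388]
```

View pics/s3.png

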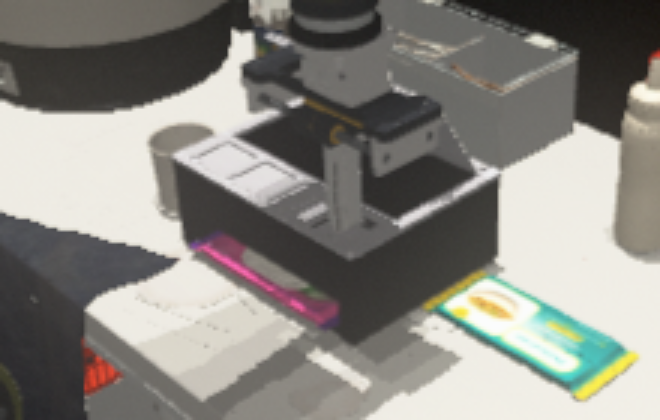

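View pics/t3.png

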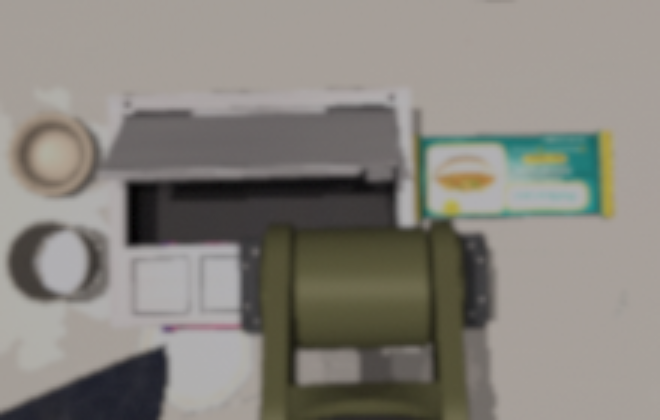

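The flap stands half open, with its edge at about (250,175) in crop pixels of the top view. I rise, move to mid-flap in front of its edge, and check the position.

Request:
arm_command(deltas=[{"travel": [0, 0, -1], "twist": 0, "fingers": 1}, {"travel": [0, 0, -4], "twist": 0, "fingers": 1}, {"travel": [0, 0, -8.3], "twist": 0, "fingers": 1}, {"travel": [0, 4, -8.3], "twist": 0, "fingers": 1}, {"travel": [0, 8.4, -8.3], "twist": 0, "fingers": 1}, {"travel": [-2.5, 8.4, -8.3], "twist": 0, "fingers": 1}, {"travel": [-5, 8.4, -8.3], "twist": 0, "fingers": 1}, {"travel": [-5, 8.4, -8.3], "twist": 0, "fingers": 1}])

```text
clock: 9.85
tool_pos: [494.3, 131.3, 194.7]
orientation: [[-1.0, -0.023, 0.002], [-0.023, 1.0, 0.0], [-0.002, 0.0, -1.0]]
contact_force: [-1.1, 0.9, -0.1]
width: 0.3
```

```bash
python3 - <<'E'
from cell import ctrl,vision
import cv2
cv2.imwrite('pics/w4.png',vision.camera('wrist'))
cv2.imwrite('pics/s4.png',cv2.resize(vision.camera('scene')[100:290,150:370],None,fx=3,fy=3))
s=ctrl.sense();print(s['tool_pos'],s['contact_force'])
E
```

```text
[493.17885488 131.25899253 194.70274147] [-0.3277656   0.09674622 -0.36459067]
```

View pics/s4.png

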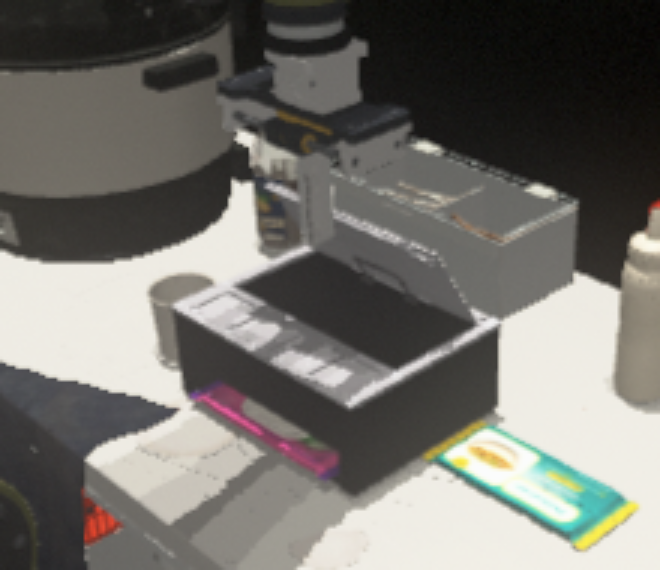

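View pics/w4.png

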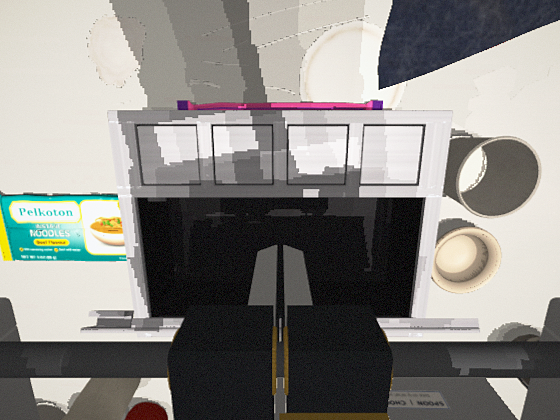

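The wrist view shows the closed fingers at about (280,270), in front of the raised flap edge at row 323. I push slowly back.

Request:
arm_command(deltas=[{"travel": [-1, 0, 0], "twist": 0, "fingers": 1}, {"travel": [-2, 0, 0], "twist": 0, "fingers": 1}, {"travel": [-2.7, 0, 0], "twist": 0, "fingers": 1}, {"travel": [-3.3, 0, 0], "twist": 0, "fingers": 1}, {"travel": [-3.9, 0, 0], "twist": 0, "fingers": 1}, {"travel": [-4.5, 0, 0], "twist": 0, "fingers": 1}, {"travel": [-5.1, 0, 0], "twist": 0, "fingers": 1}, {"travel": [-5.7, 0, 0], "twist": 0, "fingers": 1}, {"travel": [-6.3, 0, 0], "twist": 0, "fingers": 1}, {"travel": [-6.9, 0, 0], "twist": 0, "fingers": 1}, {"travel": [-7.4, 0, 0], "twist": 0, "fingers": 1}, {"travel": [-7.9, 0, 0], "twist": 0, "fingers": 1}, {"travel": [-8.4, 0, 0], "twist": 0, "fingers": 1}, {"travel": [-8.8, 0, 0], "twist": 0, "fingers": 1}, {"travel": [-9.2, 0, 0], "twist": 0, "fingers": 1}, {"travel": [-9.2, 0, 0], "twist": 0, "fingers": 1}, {"travel": [-9.2, 0, 0], "twist": 0, "fingers": 1}])

```text
clock: 12.08
tool_pos: [585.1, 133.4, 194.9]
orientation: [[-1.0, -0.024, 0.002], [-0.024, 1.0, 0.0], [-0.002, 0.0, -1.0]]
contact_force: [0.0, -0.1, -0.7]
width: 0.7
```

```bash
python3 - <<'E'
from cell import ctrl,vision
import cv2
cv2.imwrite('pics/s5.png',cv2.resize(vision.camera('scene')[100:290,150:370],None,fx=3,fy=3))
s=ctrl.sense();print(s['tool_pos'],s['contact_force'])
E
```

```text
[585.0722528  133.4198133  194.91768315] [ 0.58544424  0.06744915 -0.21227772]
```

View pics/s5.png

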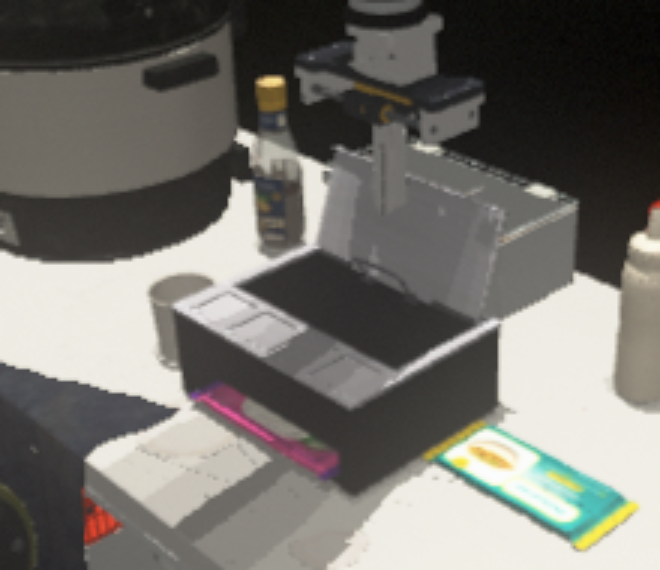

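The flap is upright or beyond, and there is no contact force. I withdraw and check.

Request:
arm_command(deltas=[{"travel": [2, 0, 0], "twist": 0, "fingers": 1}, {"travel": [5, 0, 0], "twist": 0, "fingers": 1}, {"travel": [9, 0, 0], "twist": 0, "fingers": 1}, {"travel": [13, 0, 0], "twist": 0, "fingers": 1}, {"travel": [17, 0, -3], "twist": 0, "fingers": 1}, {"travel": [22, 0, -6], "twist": 0, "fingers": 1}, {"travel": [22, 0, -6], "twist": 0, "fingers": 1}, {"travel": [22, 0, -6], "twist": 0, "fingers": 1}, {"travel": [22, 0, -6], "twist": 0, "fingers": 1}])

```text
clock: 13.25
tool_pos: [365.4, 128.1, 253.5]
orientation: [[-1.0, -0.023, 0.0], [-0.023, 1.0, -0.0], [-0.0, -0.0, -1.0]]
contact_force: [-1.1, 0.1, -0.6]
width: 0.6
```

```bash
python3 - <<'E'
from cell import ctrl,vision
from h import *
import cv2
a=vision.camera('scene');b=vision.camera('top')
ms=vision.camera_model('scene');mt=vision.camera_model('top')
yaw=np.radians(1.22);R=np.array([[np.cos(yaw),-np.sin(yaw)],[np.sin(yaw),np.cos(yaw)]]);o=np.array([506.9,130.8])
for th,c in((1.05,(255,0,0)),(1.57,(0,255,255)),(1.92,(0,0,255))):
  for y in(-112,112):
    p=[*(R@np.array([79-108*np.cos(th),y])+o),100+108*np.sin(th)]
    for m,im in((ms,a),(mt,b)): cv2.circle(im,tuple(int(round(t)) for t in proj(m,p)),1,c,-1)
cv2.imwrite('pics/s6.png',cv2.resize(a[100:290,150:370],None,fx=3,fy=3))
cv2.imwrite('pics/t6.png',cv2.resize(b[130:290,140:370],None,fx=3,fy=3))
s=ctrl.sense();print(s['clock'],s['tool_pos'],s['contact_force'])
E
```

```text
13.35 [365.34059001 128.12963379 253.58826991] [ 0.3637408  -0.3049757   0.16696112]
```

View pics/s6.png

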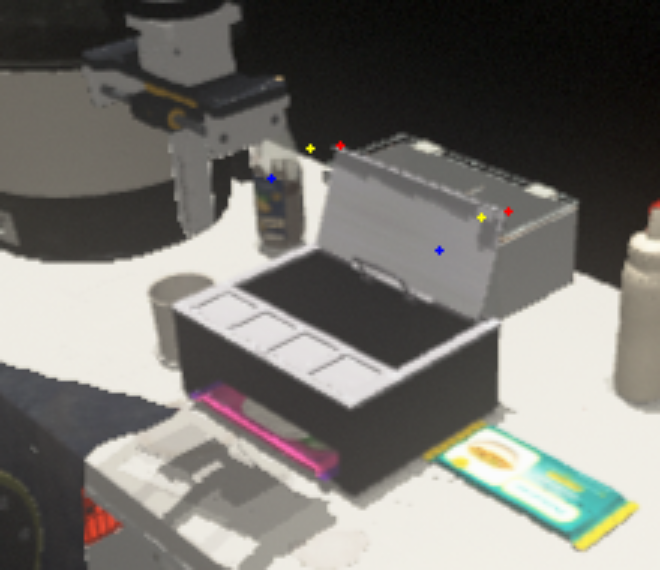

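View pics/t6.png

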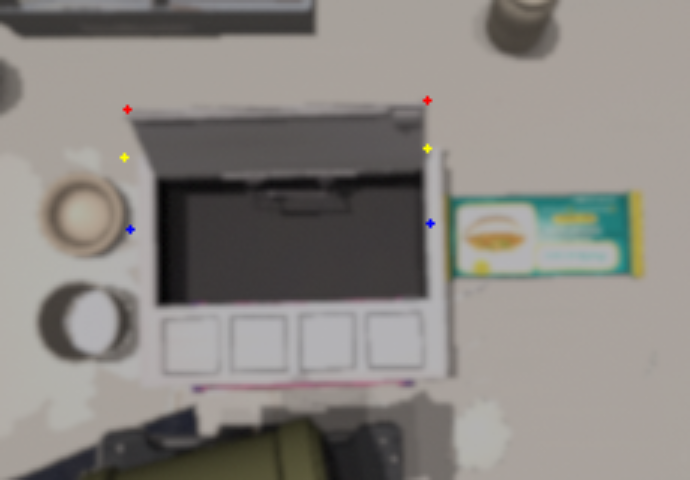

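Both views put the flap's edge on the red 1.92 rad marks, so it lies against its stop. The bowl at (168,201) in full-frame pixels, the cup and the packet are where they were, and the arm is clear.

```bash
python3 -c "
from cell import workorder
print(workorder.close_job())"
```

```text
the job is handed in; nothing more can be done
None
```

The dispenser is open for refilling, and I handed the job in at about 13.4 s of the 48 s allowed.

- **Finding the catch:** I felt the plates with closed fingertips in the order 4, 3, 2, 1. Plates 4, 3 and 2 were rigid, giving 22–24 N vertically with no travel. Plate 1 gave, and I pressed it in about 4 mm at about 4 N, which released the flap to half open.
- **Opening the flap:** I pushed the middle of its edge past upright with the closed fingers, and it fell back.
- **Last checks:** With the arm withdrawn and the contact force near zero, the flap's edge matched the predicted 1.92 rad stop position in both the scene and top views. The bowl measured within about a pixel of where it started. The cup and packet I compared only by eye, and they looked unmoved.

No check failed or disagreed.

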